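# Throw the banding machine's lever into the marked notch

## Task

On the banding machine, throw the long lever with the upright black knob round to the notch that is marked by the one tall stud, so that it clicks in there, and let go of it. Leave the short lever with the flat paddle where it is.

Things in the scene. Friction and masses are not known exactly. Their poses are not given: they have to be found in the camera images.
- knob_center (a point): Centre of the upright black cylindrical knob (26 mm diameter, 56 mm tall, free all round) at the end of the long steel lever on the low grey banding machine. Below this point lie the lever's bar (37 mm) and the deck (62 mm). The knob circles the pivot at 130 mm. The lever starts in the first of four notches, at the left seen from the robot; the others follow anticlockwise from above, 0.42 rad apart.
- lever_pivot (a point): The long lever's upright pivot axis, 91 mm above the table; the knob's centre is 41 mm higher. The lever swings level about it, clicks into each notch and stays there: a push of 3 to 6 N at the knob takes it over to the next notch (55 mm on), and let go within 0.15 rad of a notch it settles in it.
- mark_stud: The marker: a bevelled aluminium stud, 24 mm diameter, 18 mm high, fixed on the dark quadrant plate beyond one of the three free notches (which one changes); the other notches have small flat rivets (12 mm). Origin: centre of its foot, 170 mm from the pivot axis. The lever is in the marked notch when pivot, knob and stud are in line, the knob's centre then 40 mm from the stud's axis, seen from above.
- short_paddle (a point): Centre of the flat black paddle (8 x 34 x 26 mm) of the other, short lever (52 mm long) on the same deck, whose pivot is about 175 mm to the right of the long lever's pivot; not to be moved.

How it is judged:
At the end, for the whole second after the job is handed in: The long lever rests, let go, in the notch marked by the tall stud: seen from above, the centre of its knob is less than 48 mm from the stud's axis (40 mm when exactly in line, so about 10 degrees either way) (horizontal distance between knob_center and mark_stud below 0.048 m); the robot touches nothing.
It fails at once if the short lever's paddle is moved by more than 15 mm (distance of short_paddle from where it was at the start of the episode above 0.015 m).
It also fails if it takes over 35 s, if anything falls off the work surface, if the arm or the gripper's body presses on something with over 40 N, if the wrist force passes 120 N, or if a joint passes its speed limit or range.

## Robot

A 6-joint arm with a two-finger parallel gripper is mounted at the origin on the work surface. World frame = base frame: x ahead of the robot, y to its left, z up, the work surface at z = 0. Lengths are in m, angles in rad, forces in N, time in s.
With the tool pointing down it reaches from about 0.375 to 0.9 m from the base axis. Payload 3.1 kg.
Tool frame: the origin (TCP) lies on the centre line of the jaws, within the pads' length; the fingertips stand robot.tip_reach ahead of it and the grasp point (between the pads) is the TCP (robot.tip_reach is the distance from the TCP to the fingertips, in m); z points along the fingers, y is the direction in which the jaws open and shut (so a half turn about z gives the same grasp; the last joint's range is limited). The gripper opens to 87 mm and grips with 3 to 60 N. Pads are 19 mm wide; open, the fingers measure 117 mm over their backs; the gripper's body (75 mm by 190 mm) begins 51 mm behind the grasp point.
Start: joints at [1.028, 0.527, 1.433, -0, 1.181, -0.178], TCP at [0.223, 0.584, 0.242] pointing down, gripper open.
Joint ranges: [-3.08, 3.08], [-0.75, 2.2], [0.22, 2.44], [-1.43, 4.57], [0, 2.65], [-2.85, 2.85]. Speed limits (rad/s): [2.79, 2.79, 3.14, 3.14, 3.14, 3.14].

## Interface

Orientations are given as a unit quaternion [x, y, z, w].
In Python, from rig import telemetry, viewer, robot gives the robot as it stands. The module is installed in compiled form; this text tells all that it offers.
- The arm moves only by the tool step_arm, never from a script. Its argument "targets" is a list of rows, each an object of numbers: "dx", "dy", "dz": the shift along the tool's x, y, z in m; "rx", "ry", "rz": the turn, a rotation vector about the tool's x, y, z in degrees. In form: [{"dx": .., "dy": .., "dz": .., "rx": .., "ry": .., "rz": ..}, ...]. A call has exactly 5 rows; each row is the pose to reach, as a shift and turn from the pose measured when the call began, along the tool's axes at that moment; what a row does not reach only later rows make up. A row lasts 1/8 s, in which the tool goes at most 62.5 mm and 10.7 degrees, less where a joint would pass 70% of its speed; a pose out of reach is approached as far as the arm can. A call with a gripper value outside its range is refused whole. "gripper" is the opening, from 0 (shut) to 1 (fully open), set as the call begins (left out, the last holds). The fingers move at their own pace and stop on an object; "force" is the grip in N (left out, the last holds). Time passes only in rows, so rows that repeat a pose let the fingers close, or fill a call up. It gives the time, the measured TCP pose, the force and the opening at its end, in the units of the state.
- telemetry.get_obs(): the state, without advancing time (a new reading comes with each control period).
- viewer.camera(name): name is "side" or "top" or "wrist"; returns a dict with "img" (420x560x3 uint8, blue, green, red), "depth" (420x560 float32, m along the optical axis (not along the pixel's ray), 0 where there is no reading), "K" (3x3 intrinsics, pixels), "R" (3x3) and "t" (3): a world point X has camera coordinates R X + t. Camera axes: x right, y down, z forward; pixel columns grow to the right and rows downward; lengths in m; the calibration is good to about 2 mm. A picture is of the moment at which its call begins.
- robot.hand_in(): hands the job in, once; it reports no verdict.
The state is a dict: "time": time; "q": joint angles; "joint_velocities": joint speeds; "joint_torque": joint torques, N m; "position": TCP position; "tool_rot": TCP orientation; "ft_force": force on the tool from outside, world axes, zero at the start; "moment": the same for the moment, N m; "grip_width": finger opening in m.
Only numpy, scipy, OpenCV 4.12 (cv2) and the standard library are available. Lean on these libraries where they do the work, as an engineer would, in place of code of your own. Each camera call takes 0.05 s, during which the arm holds its last target.

## Working session

There is one attempt and no reset: what is moved stays moved. The work goes in short steps, Python scripts to look and compute and a tool call to move; the robot and the scene stay as the last step left them, time stands still between calls to the robot, and variables do not carry over. Pictures are saved under pics/ and viewed, and the job is handed in when it is done.

Besides the shell and the picture viewer there is one more tool, called after "Call:" by a JSON object that holds its "name" and its "arguments", one argument or row to a line. step_arm: Moves the arm, as the interface text tells. Its arguments: {"type":"object","properties":{"targets":{"type":"array"},"gripper":{"type":"number"},"force":{"type":"number"}},"required":["targets"]}

```bash
mkdir -p pics; cat > h.py <<'E'
import numpy as np,cv2
from rig import telemetry,viewer,robot
def snap(n,f):
    c=viewer.camera(n); cv2.imwrite('pics/'+f+'.png',c['img']); np.savez('pics/'+f+'.npz',**c); return c
def px(c,u,v,z=None):
    K,R,t=c['K'],c['R'],c['t']; r=np.linalg.solve(K,[u,v,1.]); o=-R.T@t; d=R.T@r
    if z is not None: return o+d*(z-o[2])/d[2]
    D=c['depth'][int(v)-1:int(v)+2,int(u)-1:int(u)+2]; return o+d*np.median(D[D>0])
E
python3 - <<'E'
from h import *
for n in ['top','side']: snap(n,n+'0')
o=telemetry.get_obs(); print(o['time'],o['position'],o['tool_rot'],o['ft_force'],robot.tip_reach)
E
```

```text
0.1 [0.22261015 0.58334458 0.24065067] [ 1.81383761e-01  9.83411902e-01 -9.19460252e-04 -3.42293553e-04] [0.81379088 0.48118357 0.30517578] 0.019
```

View pics/top0.png

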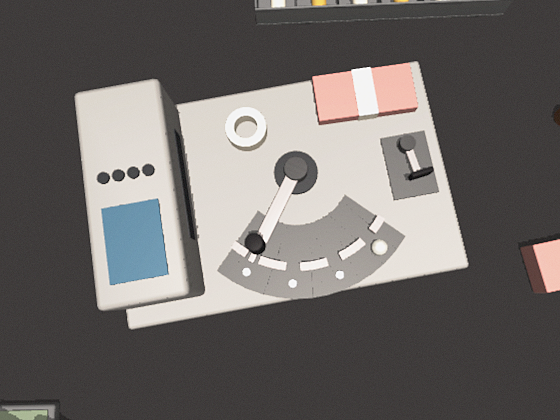

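View pics/side0.png

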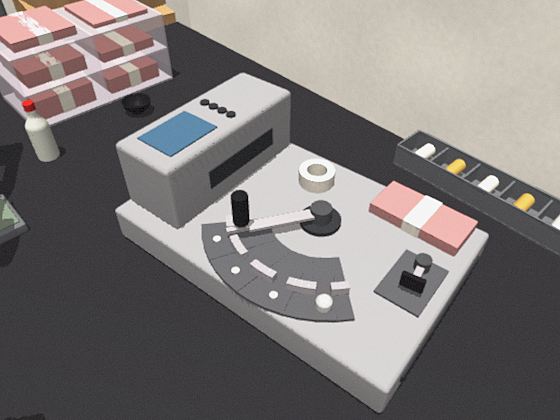

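The top view shows the knob at about (256,242), the pivot cap at (296,170), and the tall stud at (380,247), beyond the last notch. The short paddle is at (420,173). The side view agrees on which notch is marked.

```bash
python3 - <<'E'
from h import *
c=dict(np.load('pics/top0.npz'))
for n,u,v in [('knob',254,241),('piv',296,168),('stud',380,246),('deck',330,220),('quad',300,245),('paddle',420,173),('r1',247,272),('r4',340,275)]: print(n,px(c,u,v))
k=px(c,254,241); 
im=c['img'];cv2.imwrite('pics/c.png',cv2.resize(im[140:310,210:450],None,fx=3.3,fy=3.3,interpolation=2))
o=-c['R'].T@c['t'];print('cam',o)
E
```

```text
knob [0.5256693  0.01759151 0.15936797]
piv [ 0.63905236 -0.04241104  0.10252657]
stud [ 0.51959326 -0.1611242   0.09332451]
deck [ 0.56292365 -0.09126783  0.07642352]
quad [ 0.52660758 -0.04456004  0.07526614]
paddle [ 0.62338034 -0.22375077  0.10823677]
r1 [0.48865133 0.03580823 0.07743021]
r4 [ 0.47996239 -0.10212064  0.07789779]
cam [ 0.45420171 -0.03713356  0.81039524]
```

View pics/c.png

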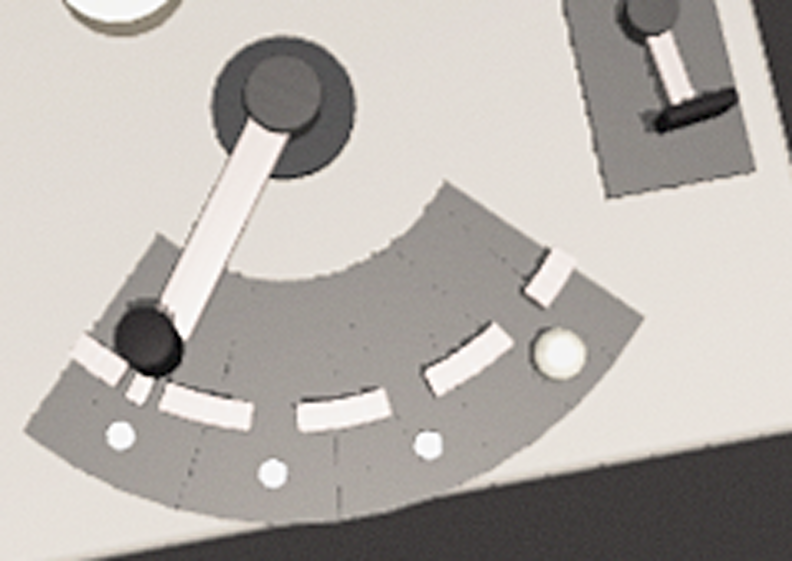

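```bash
python3 - <<'E'
from h import *
c=dict(np.load('pics/top0.npz'))
for u,v in [(110,200),(160,270),(176,150),(180,285),(190,200),(196,240),(202,285),(246,112),(370,95)]: print(u,v,px(c,u,v).round(3))
P=np.array([.639,-.0425]);S=np.array([.5196,-.1611])
e=telemetry.get_obs();p=e['position']
from scipy.spatial.transform import Rotation as R
M=R.from_quat(e['tool_rot']).as_matrix();print(M.round(3))
k=np.array([.5257,.0176])
print('knob in tool',M.T@(np.array([*k,p[2]])-p), np.linalg.norm(k-P),np.linalg.norm(S-P))
s=dict(np.load('pics/side0.npz'))
for n,u,v in [('knobtop',240,194),('piv',321,208),('stud',324,301)]: print(n,px(s,u,v))
E
```

```text
110 200 [0.582 0.203 0.189]
160 270 [0.489 0.134 0.192]
176 150 [0.662 0.128 0.142]
180 285 [0.47  0.11  0.189]
190 200 [0.599 0.12  0.086]
196 240 [0.538 0.11  0.087]
202 285 [0.471 0.1   0.092]
246 112 [0.732 0.031 0.097]
370 95 [ 0.754 -0.161  0.092]
[[-0.934  0.357 -0.001]
 [ 0.357  0.934 -0.002]
 [ 0.    -0.002 -1.   ]]
knob in tool [-0.4849761  -0.42039047  0.00064771] 0.12825326506565055 0.1682923646515195
knobtop [0.52876451 0.01896772 0.16111087]
piv [ 0.64024625 -0.04290953  0.10456419]
stud [ 0.51773327 -0.16385058  0.09528181]
```

Call:
{"name": "step_arm", "arguments": {
  "targets": [
    {"dx": -0.03,"dy": -0.026,"dz": -0.01,"rz": 4},
    {"dx": -0.07,"dy": -0.06,"dz": -0.02,"rz": 12},
    {"dx": -0.11,"dy": -0.095,"dz": -0.02,"rz": 20},
    {"dx": -0.15,"dy": -0.13,"dz": -0.02,"rz": 28},
    {"dx": -0.19,"dy": -0.164,"dz": -0.02,"rz": 36}
  ],
  "gripper": 1,
  "force": 30
}}

```text
invalid input
```

```bash
cat >> h.py <<'E'
from scipy.spatial.transform import Rotation as Rot
def rel(x,y,z,yaw=None):
    e=telemetry.get_obs();p=e['position'];M=Rot.from_quat(e['tool_rot']).as_matrix()
    Y=np.degrees(np.arctan2(M[1,1],M[0,1]))
    print('t',e['time'],'p',np.round(p,4),'yaw',Y.round(1),'q',np.round(e['q'],2),'F',np.round(e['ft_force'],1),'w',e['grip_width'])
    print('d',(M.T@(np.array([x,y,z])-p)).round(4),'rz',None if yaw is None else Y-yaw); print(M[2].round(3))
E
python3 -c "
from h import *
rel(.527,.018,.26,30)"
```

```text
t 0.1 p [0.2226 0.5833 0.2407] yaw 69.1 q [ 1.03  0.53  1.43 -0.    1.18 -0.18] F [0.8 0.5 0.3] w 0.08711759655983752
d [-0.486  -0.4196 -0.0187] rz 39.09926794964521
[ 0.    -0.002 -1.   ]
```

Call:
{"name": "step_arm", "arguments": {
  "targets": [
    {"dx": -0.03,"dy": -0.026,"dz": -0.01,"rx": 0,"ry": 0,"rz": 4},
    {"dx": -0.07,"dy": -0.06,"dz": -0.02,"rx": 0,"ry": 0,"rz": 12},
    {"dx": -0.11,"dy": -0.095,"dz": -0.02,"rx": 0,"ry": 0,"rz": 20},
    {"dx": -0.15,"dy": -0.13,"dz": -0.02,"rx": 0,"ry": 0,"rz": 28},
    {"dx": -0.19,"dy": -0.164,"dz": -0.02,"rx": 0,"ry": 0,"rz": 36}
  ],
  "gripper": 1,
  "force": 30
}}

```text
time: 0.72
position: [0.342, 0.3607, 0.2607]
tool_rot: [0.478, 0.878, -0.001, -0.0]
ft_force: [0.8, 0.8, 0.2]
grip_width: 0.0871
```

```bash
python3 -c "
from h import *
rel(.527,.018,.24,30)"
```

```text
t 0.725 p [0.342  0.3607 0.2607] yaw 32.9 q [ 0.59  0.33  1.72 -0.    1.09  0.01] F [0.8 0.8 0.2] w 0.08710071584725984
d [-0.3883 -0.0304  0.0212] rz 2.85281956305856
[-0.001 -0.002 -1.   ]
```

Call:
{"name": "step_arm", "arguments": {
  "targets": [
    {"dx": -0.055,"dy": -0.004,"dz": 0,"rx": 0,"ry": 0,"rz": 1},
    {"dx": -0.11,"dy": -0.008,"dz": 0,"rx": 0,"ry": 0,"rz": 2},
    {"dx": -0.165,"dy": -0.013,"dz": 0,"rx": 0,"ry": 0,"rz": 3},
    {"dx": -0.22,"dy": -0.017,"dz": 0,"rx": 0,"ry": 0,"rz": 3},
    {"dx": -0.275,"dy": -0.022,"dz": 0,"rx": 0,"ry": 0,"rz": 3}
  ]
}}

```text
time: 1.35
position: [0.4732, 0.1161, 0.2609]
tool_rot: [0.501, 0.865, -0.001, -0.0]
ft_force: [0.9, 0.2, -0.0]
grip_width: 0.0872
```

```bash
python3 -c "
from h import *
rel(.527,.018,.22,30)"
```

```text
t 1.35 p [0.4732 0.1161 0.2609] yaw 29.8 q [ 0.01  0.32  1.75 -0.    1.08 -0.51] F [ 0.9  0.2 -0. ] w 0.08716065630672738
d [-0.1119 -0.0021  0.041 ] rz -0.15246531426702603
[-0.001 -0.002 -1.   ]
```

Call:
{"name": "step_arm", "arguments": {
  "targets": [
    {"dx": -0.05,"dy": 0,"dz": 0.01,"rx": 0,"ry": 0,"rz": 0},
    {"dx": -0.095,"dy": -0.002,"dz": 0.02,"rx": 0,"ry": 0,"rz": 0},
    {"dx": -0.112,"dy": -0.002,"dz": 0.03,"rx": 0,"ry": 0,"rz": 0},
    {"dx": -0.112,"dy": -0.002,"dz": 0.04,"rx": 0,"ry": 0,"rz": 0},
    {"dx": -0.112,"dy": -0.002,"dz": 0.04,"rx": 0,"ry": 0,"rz": 0}
  ]
}}

```text
time: 1.98
position: [0.5253, 0.0194, 0.2198]
tool_rot: [0.501, 0.866, -0.002, -0.002]
ft_force: [0.2, -0.2, -0.3]
grip_width: 0.0869
```

```bash
python3 -c "
from h import *
snap('wrist','w1');snap('side','s1')
rel(.527,.018,.143,30)"
```

```text
t 2.075 p [0.5263 0.0194 0.2209] yaw 30.0 q [-0.17  0.42  1.7  -0.    1.02 -0.7 ] F [-0.4  0.3 -0.4] w 0.08679640519297924
d [-0.0016  0.0001  0.0779] rz -0.04935079801175846
[ 0.    -0.003 -1.   ]
```

View pics/w1.png

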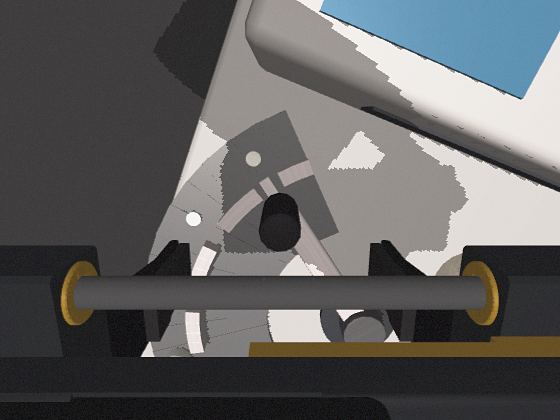

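View pics/s1.png

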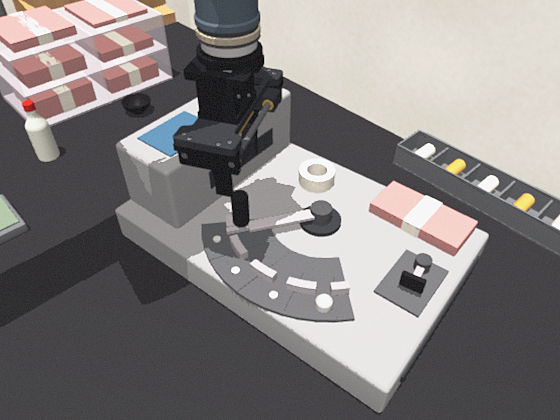

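The knob sits midway between the fingers (column 280 of 165–390), clear below, so I'm descending.

Call:
{"name": "step_arm", "arguments": {
  "targets": [
    {"dx": -0.001,"dy": 0,"dz": 0.02,"rx": 0,"ry": 0,"rz": 0},
    {"dx": -0.002,"dy": 0,"dz": 0.04,"rx": 0,"ry": 0,"rz": 0},
    {"dx": -0.002,"dy": 0,"dz": 0.06,"rx": 0,"ry": 0,"rz": 0},
    {"dx": -0.002,"dy": 0,"dz": 0.077,"rx": 0,"ry": 0,"rz": 0},
    {"dx": -0.002,"dy": 0,"dz": 0.077,"rx": 0,"ry": 0,"rz": 0}
  ]
}}

```text
time: 2.7
position: [0.5261, 0.0187, 0.1435]
tool_rot: [0.5, 0.866, -0.002, -0.002]
ft_force: [0.1, 0.3, -0.2]
grip_width: 0.0872
```

Call:
{"name": "step_arm", "arguments": {
  "targets": [
    {"dx": 0,"dy": 0,"dz": 0,"rx": 0,"ry": 0,"rz": 0},
    {"dx": 0,"dy": 0,"dz": 0,"rx": 0,"ry": 0,"rz": 0},
    {"dx": 0,"dy": 0,"dz": 0,"rx": 0,"ry": 0,"rz": 0},
    {"dx": 0,"dy": 0,"dz": 0,"rx": 0,"ry": 0,"rz": 0},
    {"dx": 0,"dy": 0,"dz": 0,"rx": 0,"ry": 0,"rz": 0}
  ],
  "gripper": 0.2,
  "force": 30
}}

```text
time: 3.32
position: [0.5261, 0.0187, 0.1436]
tool_rot: [0.5, 0.866, -0.001, -0.002]
ft_force: [-0.5, -0.8, -0.2]
grip_width: 0.0452
```

```bash
python3 -c "
from h import *
snap('side','s2')
rel(.527,.018,.143,30)"
```

```text
t 3.375 p [0.5261 0.0187 0.1435] yaw 30.0 q [-0.18  0.54  1.77 -0.    0.84 -0.7 ] F [-0.  -0.6  0.9] w 0.04124398267062947
d [-0.001   0.0005  0.0005] rz 0.03415118493210301
[ 0.002 -0.004 -1.   ]
```

View pics/s2.png

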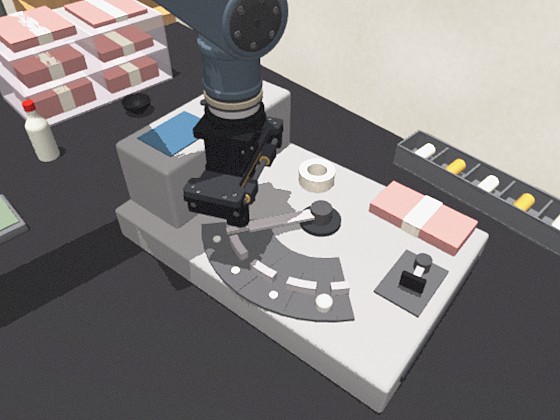

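Knob caged by the fingers with no contact force. Now I'm closing to grip it.

Call:
{"name": "step_arm", "arguments": {
  "targets": [
    {"dx": 0,"dy": 0,"dz": 0,"rx": 0,"ry": 0,"rz": 0},
    {"dx": 0,"dy": 0,"dz": 0,"rx": 0,"ry": 0,"rz": 0},
    {"dx": 0,"dy": 0,"dz": 0,"rx": 0,"ry": 0,"rz": 0},
    {"dx": 0,"dy": 0,"dz": 0,"rx": 0,"ry": 0,"rz": 0},
    {"dx": 0,"dy": 0,"dz": 0,"rx": 0,"ry": 0,"rz": 0}
  ],
  "gripper": 0,
  "force": 30
}}

```text
time: 4.0
position: [0.5259, 0.0187, 0.1435]
tool_rot: [0.5, 0.866, -0.002, -0.002]
ft_force: [-0.5, -0.4, -0.2]
grip_width: 0.025
```

```bash
python3 -c "
from h import *
rel(.527,.018,.143,30)
e=telemetry.get_obs();p=e['position'];M=Rot.from_quat(e['tool_rot']).as_matrix()
P=np.array([.6395,-.0427]);v=p[:2]-P
print(np.linalg.norm(v),np.degrees(np.arctan2(v[1],v[0])))
r=v/np.linalg.norm(v)*.13
P=p[:2]-r
for a in range(0,80,7):
  c,s=np.cos(np.radians(a)),np.sin(np.radians(a)); q=P+np.array([[c,-s],[s,c]])@r
  print(a,(M.T@np.array([*(q-p[:2]),0])).round(4),q.round(3))
"
```

```text
t 4.0 p [0.5259 0.0187 0.1435] yaw 30.0 q [-0.18  0.54  1.77 -0.    0.84 -0.7 ] F [-0.5 -0.4 -0.2] w 0.025006432949303485
d [-0.0011  0.0006  0.0005] rz 0.037156370284542106
[ 0.002 -0.005 -1.   ]
0.12910810673725498 151.60925092981293
0 [0. 0. 0.] [0.526 0.019]
7 [-0.0091 -0.013   0.    ] [0.519 0.004]
14 [-0.0198 -0.0248  0.0001] [ 0.514 -0.011]
21 [-0.0317 -0.0352  0.0001] [ 0.511 -0.026]
28 [-0.0449 -0.044   0.0001] [ 0.51  -0.042]
35 [-0.0591 -0.0512  0.0001] [ 0.511 -0.058]
42 [-0.074  -0.0566  0.0001] [ 0.514 -0.074]
49 [-0.0895 -0.0602  0.0001] [ 0.519 -0.089]
56 [-1.053e-01 -6.180e-02  1.000e-04] [ 0.525 -0.103]
63 [-1.211e-01 -6.150e-02  1.000e-04] [ 0.533 -0.117]
70 [-0.1368 -0.0593  0.    ] [ 0.543 -0.129]
77 [-0.1522 -0.0552 -0.    ] [ 0.554 -0.141]
```

Call:
{"name": "step_arm", "arguments": {
  "targets": [
    {"dx": -0.0091,"dy": -0.013,"dz": 0,"rx": 0,"ry": 0,"rz": -7},
    {"dx": -0.0198,"dy": -0.0248,"dz": 0,"rx": 0,"ry": 0,"rz": -14},
    {"dx": -0.0317,"dy": -0.0352,"dz": 0,"rx": 0,"ry": 0,"rz": -21},
    {"dx": -0.0449,"dy": -0.044,"dz": 0,"rx": 0,"ry": 0,"rz": -28},
    {"dx": -0.0591,"dy": -0.0512,"dz": 0,"rx": 0,"ry": 0,"rz": -35}
  ]
}}

```text
time: 4.62
position: [0.5126, -0.058, 0.1435]
tool_rot: [0.215, 0.977, -0.0, -0.001]
ft_force: [5.4, 2.3, -4.4]
grip_width: 0.0255
```

```bash
python3 -c "
from h import *
rel(.511,-.058,.143,65)
e=telemetry.get_obs();p=e['position'];M=Rot.from_quat(e['tool_rot']).as_matrix()
P=np.array([.6402,-.0431]);v=p[:2]-P
a0=np.degrees(np.arctan2(v[1],v[0]))%360;print(np.linalg.norm(v),a0)
for a in np.linspace(a0,224.6,6):
  a=np.radians(a);q=P+.13*np.array([np.cos(a),np.sin(a)])
  print(np.degrees(a)-a0,(M.T@np.array([*(q-p[:2]),0])).round(4),q.round(3))
"
```

```text
t 4.625 p [ 0.5126 -0.058   0.1435] yaw 65.2 q [-0.33  0.53  1.8  -0.    0.82 -1.47] F [ 5.4  2.3 -4.4] w 0.02545635595051038
d [ 0.0015 -0.0006  0.0005] rz 0.191504706506052
[ 0.001 -0.    -1.   ]
0.12847428637892752 186.6774911486342
0.0 [ 0.0013 -0.0008  0.    ] [ 0.511 -0.058]
7.584501770273164 [-0.0086 -0.0148 -0.    ] [ 0.514 -0.075]
15.169003540546328 [-0.0203 -0.0274 -0.    ] [ 0.52  -0.091]
22.75350531081949 [-0.0336 -0.0384 -0.    ] [ 0.527 -0.107]
30.338007081092627 [-0.0482 -0.0475 -0.0001] [ 0.536 -0.121]
37.92250885136579 [-0.0638 -0.0546 -0.0001] [ 0.548 -0.134]
```

Call:
{"name": "step_arm", "arguments": {
  "targets": [
    {"dx": -0.0098,"dy": -0.0138,"dz": 0,"rx": 0,"ry": 0,"rz": -7.5},
    {"dx": -0.0213,"dy": -0.0263,"dz": 0,"rx": 0,"ry": 0,"rz": -15},
    {"dx": -0.0344,"dy": -0.0372,"dz": 0,"rx": 0,"ry": 0,"rz": -22.5},
    {"dx": -0.0488,"dy": -0.0462,"dz": 0,"rx": 0,"ry": 0,"rz": -30},
    {"dx": -0.0643,"dy": -0.0532,"dz": 0,"rx": 0,"ry": 0,"rz": -37.5}
  ]
}}

```text
time: 5.25
position: [0.5504, -0.1331, 0.1435]
tool_rot: [-0.112, 0.994, 0.001, 0.001]
ft_force: [4.3, 6.6, -0.4]
grip_width: 0.0253
```

```bash
python3 -c "
from h import *
rel(.5475,-.1335,.143,102)
snap('top','t3');snap('side','s3')
e=telemetry.get_obs();print(np.linalg.norm(e['position'][:2]-np.array([.5187,-.1625])))
"
```

```text
t 5.25 p [ 0.5504 -0.1331  0.1435] yaw 102.9 q [-0.44  0.58  1.67  0.    0.89 -2.23] F [ 4.3  6.6 -0.4] w 0.02530835816611747
d [0.0029 0.0003 0.0005] rz 0.9020567612936219
[-0.002  0.001 -1.   ]
0.04329058121482387
```

View pics/s3.png

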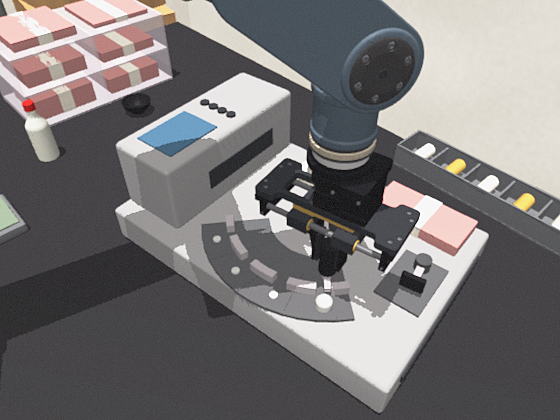

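The side view shows the jaws holding the knob beside the stud (324,302). Its line runs from pivot to stud, and the paddle at (412,284) is clear. Now I'm opening partway and lifting.

Call:
{"name": "step_arm", "arguments": {
  "targets": [
    {"dx": 0,"dy": 0,"dz": 0,"rx": 0,"ry": 0,"rz": 0},
    {"dx": 0,"dy": 0,"dz": 0,"rx": 0,"ry": 0,"rz": 0},
    {"dx": 0,"dy": 0,"dz": 0,"rx": 0,"ry": 0,"rz": 0},
    {"dx": 0,"dy": 0,"dz": 0,"rx": 0,"ry": 0,"rz": 0},
    {"dx": 0,"dy": 0,"dz": 0,"rx": 0,"ry": 0,"rz": 0}
  ],
  "gripper": 0.65
}}

```text
time: 5.98
position: [0.5507, -0.1334, 0.1435]
tool_rot: [-0.111, 0.994, 0.001, 0.001]
ft_force: [0.2, -0.2, 0.1]
grip_width: 0.0561
```

Call:
{"name": "step_arm", "arguments": {
  "targets": [
    {"dx": 0,"dy": 0,"dz": -0.01,"rx": 0,"ry": 0,"rz": 0},
    {"dx": 0,"dy": 0,"dz": -0.03,"rx": 0,"ry": 0,"rz": 0},
    {"dx": 0,"dy": 0,"dz": -0.05,"rx": 0,"ry": 0,"rz": 0},
    {"dx": 0,"dy": 0,"dz": -0.07,"rx": 0,"ry": 0,"rz": 0},
    {"dx": 0,"dy": 0,"dz": -0.09,"rx": 0,"ry": 0,"rz": 0}
  ]
}}

```text
time: 6.6
position: [0.5505, -0.1335, 0.2349]
tool_rot: [-0.111, 0.994, 0.0, 0.001]
ft_force: [-0.1, -0.8, 0.0]
grip_width: 0.0566
```

```bash
python3 -c "
from h import *
rel(.48,.16,.25,102)
snap('top','t4');snap('side','s4')
"
```

```text
t 6.6 p [ 0.5505 -0.1335  0.2349] yaw 102.8 q [-0.44  0.46  1.59  0.    1.09 -2.23] F [-0.1 -0.8  0. ] w 0.056644567772663565
d [ 0.004   0.3019 -0.0149] rz 0.7554236883174354
[-0.003  0.001 -1.   ]
```

View pics/s4.png

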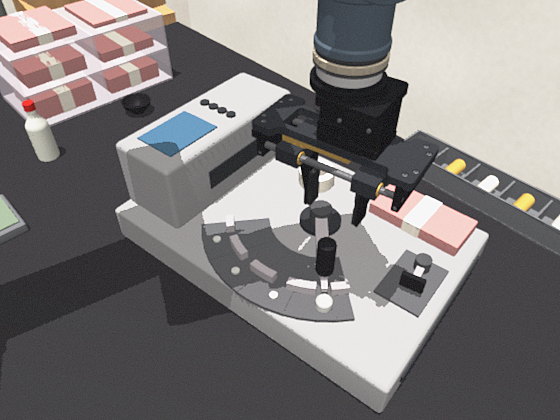

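View pics/t4.png

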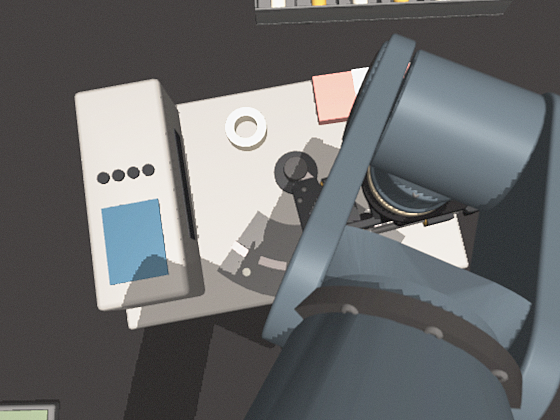

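Side view: the knob (326,243) stands free, and the lever points at the stud (324,302). The gripper is clear above. The paddle at (412,284) looks unmoved. Next I'm measuring.

```bash
python3 -c "
from h import *
s=dict(np.load('pics/side0.npz'));c=dict(np.load('pics/s4.npz'))
im=c['img'];cv2.imwrite('pics/c4.png',cv2.resize(im[190:330,270:460],None,fx=4,fy=4,interpolation=2))
k=px(c,327,241);print('knobtop',k,px(c,327,241,.160)); st=px(c,324,301);print('stud',st)
for S in (st[:2],np.array([.5187,-.1625])): print(np.linalg.norm(k[:2]-S),np.linalg.norm(px(c,327,241,.16)[:2]-S))
for u,v in [(405,282),(412,285),(420,288)]: print(px(s,u,v).round(4),px(c,u,v).round(4))
"
```

```text
knobtop [ 0.55154068 -0.13132655  0.16264543] [ 0.55350082 -0.12979764  0.16      ]
stud [ 0.51795815 -0.1636797   0.09489515]
0.046631677899093046 0.04910474254858993
0.045280179840995645 0.04775501512685018
[ 0.6214 -0.22    0.098 ] [ 0.6206 -0.2204  0.099 ]
[ 0.6239 -0.2298  0.0983] [ 0.624  -0.2298  0.0983]
[ 0.6266 -0.2408  0.0997] [ 0.6268 -0.2407  0.0995]
```

View pics/c4.png

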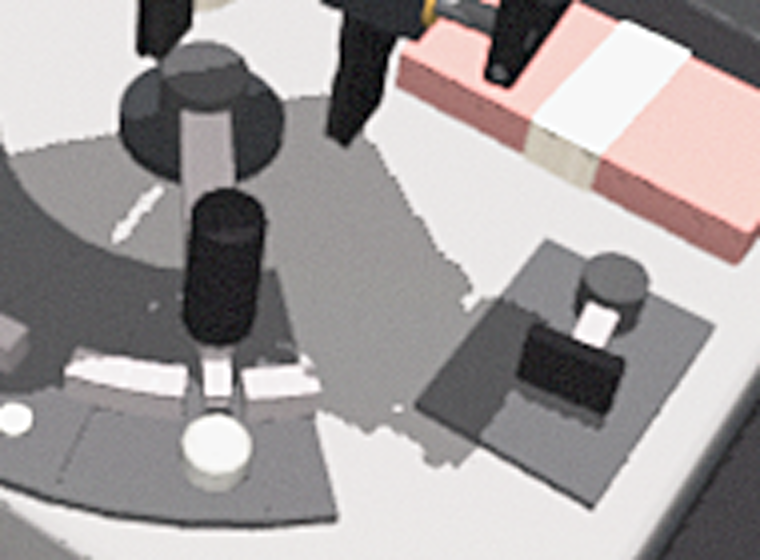

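The enlarged crop shows the lever tip seated in the gap between the bars, in line with the stud. I'd read the knob top too far back. Its centre is at crop (229,212), i.e. (327,243), so I'm re-measuring the angle.

```bash
python3 -c "
from h import *
c=dict(np.load('pics/s4.npz'))
A=lambda p:np.degrees(np.arctan2(p[1]+.0427,p[0]-.6395))%360
for v in (243,244):
  k=px(c,327.2,v,.16); 
  print(k,np.linalg.norm(k[:2]-[.5187,-.1625]),A(k),np.linalg.norm(k[:2]-[.6395,-.0427]))
print(A([.5187,-.1625]))
# depth-cloud: knob points
K,R,t=c['K'],c['R'],c['t'];V,U=np.mgrid[232:285,310:345];D=c['depth'][V,U]
X=np.stack([(U-K[0,2])/K[0,0]*D,(V-K[1,2])/K[1,1]*D,D],-1).reshape(-1,3);X=(X-t)@R
dark=c['img'][V,U].max(-1).ravel()<60
T=X[dark&(X[:,2]>.156)&(X[:,2]<.168)];print(len(T),(T.max(0)+T.min(0))/2,np.median(T,0),T.max(0)-T.min(0))
B=X[dark&(X[:,2]>.11)&(X[:,2]<.155)][:,:2]
from scipy.optimize import least_squares
f=least_squares(lambda p:np.hypot(*(B-p).T)-.013,[.55,-.133],loss='soft_l1',f_scale=.001);print(len(B),f.x,f.cost,np.linalg.norm(f.x-[.5187,-.1625]),A(f.x))
"
```

```text
[ 0.55105025 -0.1324048   0.16      ] 0.044184385853952866 225.40362728450043 0.12597741394906178
[ 0.54973647 -0.13361082  0.16      ] 0.04240102917453609 225.36382558906874 0.12775863279155933
224.7618642992711
234 [ 0.54759418 -0.13387716  0.15991302] [ 0.54698961 -0.13448625  0.16122126] [0.02512916 0.02393732 0.00779633]
386 [ 0.54925332 -0.13230749] 5.68835843849359e-05 0.04295454736949156 224.79637677756554
```

```bash
python3 -c "
from h import *
print(robot.hand_in())"
```

```text
the job is handed in; nothing more can be done
None
```

I gripped the long lever's knob, swung it round through three notches to the one marked by the tall stud, let go and lifted clear. The job was handed in at about 6.7 s; `hand_in` gave no verdict.

- **Lever in the notch:** after release, the lever is within about 0.6° of the pivot–stud line. Its tip sits in the gap between the notch bars.
- **Knob to stud:** three estimates gave 42–44 mm, against 40 mm when exactly in line and a 48 mm limit. An earlier reading gave 45–49 mm. I had picked the knob's top too far back in the picture, so I discarded it. The extra 2–4 mm runs along the lever and matches my measured knob radius of 126–128 mm instead of 130 mm, so I put it down to calibration.
- **Short lever:** the paddle was within about 1 mm of its starting position.
- **Robot clear:** the gripper was about 9 cm above where it released the knob, and the wrist force read about zero. The highest force seen at the end of any move was about 8 N.

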